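Park the inspection torch in its ring

TASK

Take the inspection torch, the one with the fat head, out of its charging cradle and drop it handle-first through the smaller of the two steel rings, so that its head catches on the ring and it hangs there upright, lens up. Leave the slim cordless screwdriver standing in its own cradle.

Things in the scene. Friction and masses are not known exactly. Their poses are not given: they have to be found in the camera images.
- torch_head (a point): Torch, loose, dark, 0.16 kg, 140 mm long, round, upright in a fixed grey cradle (76 x 70 x 45 mm high, loose socket 37 mm deep; lift it straight out). Head: cylinder 50 mm across, 55 mm tall, flat underside. Handle below it: 20 mm across, 85 mm long, chamfered tail. This point: head's centre, on the axis, 27.5 mm above the head's underside, 112.5 mm above the tail; z points up to the lens.
- ring (a point): The smaller steel ring, fixed and level on a post at its side with a base plate on the table, open below: hole 40 mm across, 56 mm over the outside, 10 mm thick, top face 110 mm above the table. This point: centre of the hole in the plane of the top face; z up. Nothing stands above the top face.
- wide_ring (a point): The wide steel ring on a like holder, not to be used (the torch would fall through): hole 70 mm across, 84 mm over the outside, 10 mm thick, top face 110 mm above the table. This point: centre of the hole in the plane of the top face; z up.
- driver_mid (a point): Slim cordless screwdriver, loose, black, 118 mm long, 20 mm across, thin nose and no wide head, standing nose up in a cradle like the torch's; its top is 126 mm above the table. To be left alone. This point: half-way up on its axis; z up.
Not all that is in view belongs to the job. Leave any orange look-alike of the part that bears torch_head alone. Leave any green look-alike of the part that bears ring alone.

How it is judged:
By the outcome, as a careful person would: the job done as asked, in the order asked, and still so for the second after the job is handed in, with the robot touching nothing.
It also fails if it takes over 35 s, if anything falls off the work surface, if the arm or the gripper's body presses on something with over 40 N, if the wrist force passes 120 N, or if a joint passes its speed limit or range.

ROBOT

A 6-joint arm with a two-finger parallel gripper is mounted at the origin on the work surface. World frame = base frame: x ahead of the robot, y to its left, z up, the work surface at z = 0. Lengths are in m, angles in rad, forces in N, time in s.
With the tool pointing down it reaches from about 0.375 to 0.9 m from the base axis. Payload 3.1 kg.
Tool frame: the origin (TCP) lies on the centre line of the jaws, within the pads' length; the fingertips stand robot.tip_extent ahead of it and the grasp point (between the pads) lies 3 mm ahead of it (robot.tip_extent is the distance from the TCP to the fingertips, in m); z points along the fingers, y is the line along which they close (so a half turn about z gives the same grasp; the last joint's range is limited). The gripper opens to 85 mm and grips with 20 to 120 N. Pads are 22 mm wide; open, the fingers measure 114 mm over their backs; the gripper's body (76 mm by 85 mm) begins 54 mm behind the grasp point. The pads swing forward as they close: fully open they stand 13 mm farther back than shut.
Start: joints at [1.101, 0.527, 1.433, -0, 1.181, -0.178], TCP at [0.179, 0.599, 0.253] pointing down, gripper open.
Joint ranges: [-3.08, 3.08], [-0.75, 2.2], [0.22, 2.44], [-1.43, 4.57], [0, 2.65], [-2.85, 2.85]. Speed limits (rad/s): [2.79, 2.79, 3.14, 3.14, 3.14, 3.14].

INTERFACE

Orientations are given as a rotation vector (axis times angle).
In Python, from rig import read_state, imaging, job, robot gives the robot as it stands.
- The arm moves only by the tool send_rows, never from a script. Its argument "commands" is a list of rows, each a list of 2 entries, a list of its own where there are three numbers: the shift along the tool's x, y, z scaled (see below), then the turn about the tool's z scaled (see below). In form: [[[tx, ty, tz], yaw], ...]. A call has 1 to 8 rows; each row is the pose to reach, as a shift and turn from the pose commanded when the call began, along the tool's axes at that moment; what a row does not reach only later rows make up. The controller multiplies each number of a shift by 0.4 m and each number of a turn by 120 degrees. A row lasts 1/10 s, in which the tool goes at most 50 mm and 8.59 degrees, less where a joint would pass 70% of its speed; a pose out of reach is approached as far as the arm can. A call with a number of a shift or a turn outside -1 to 1 is refused whole. A call with a gripper value outside its range is refused whole. "claw" is the opening, from 0 (shut) to 1 (fully open), set as the call begins (left out, the last holds). The fingers move at their own pace and stop on an object; the grip force is fixed at half the most. Time passes only in rows, so rows that repeat a pose let the fingers close. It gives the time, the measured TCP pose, the force, the opening and the grip force at its end, in the units of the state.
- read_state(): the state, without advancing time (a new reading comes with each control period).
- imaging.camera(name): name is "scene" or "top" or "wrist"; returns (picture, depth): 420x560x3 uint8, red, green, blue; 420x560 float32, m along the optical axis (not along the pixel's ray), 0 where there is no reading.
- imaging.camera_model(name): a dict with "fx", "fy", "cx", "cy" (pixels), "rvec" (rotation vector, rad) and "tvec" (3), from world to camera coordinates, as OpenCV has them; the wrist camera has in their place "tool_from_camera" (4x4, takes a point from camera to tool coordinates, whose origin is the TCP and whose axes are the flange's). Camera axes: x right, y down, z forward; pixel columns grow to the right and rows downward; lengths in m; the calibration is good to about 2 mm. A picture is of the moment at which its call begins: read the wrist's pose just before it. camera_model takes no time and is no camera call.
- job.sign_off(): hands the job in; it is judged then, once.
The state is a dict: "clock": time; "joints": joint angles; "qvel": joint speeds; "effort": joint torques, N m; "position": TCP position; "eef_rot": TCP orientation; "wrist_force": force on the tool from outside, world axes, zero at the start; "wrist_torque": the same for the moment, N m; "gripper_width": opening from 0.0 (shut) to 1.0 (fully open); "grip_force": force on a finger pad.
Only numpy, scipy, OpenCV 4.12 (cv2) and the standard library are available. Lean on these libraries where they do the work, as an engineer would, in place of code of your own. Each camera call takes 0.05 s, during which the arm holds its last target. There are 200 camera calls.

## Working session

There is one attempt and no reset: what is moved stays moved. The work goes in short steps, Python scripts to look and compute and a tool call to move; the robot and the scene stay as the last step left them, time stands still between calls to the robot, and variables do not carry over. Pictures are saved under pics/ and viewed, at most 10 in all, crops included, and the job is handed in when it is done.

Besides the shell and the picture viewer there is one more tool, called as a command line: name --argument value ..., lists and objects as JSON in quotes. send_rows: Moves the arm, as the interface text tells. Its arguments: {"type":"object","properties":{"commands":{"type":"array","items":{"type":"array"}},"claw":{"type":"number"}},"required":["commands"]}

```bash
mkdir -p pics
cat > h.py <<'E'
import numpy as np, cv2
from rig import read_state, imaging, job, robot
def cam(n):
    s=read_state(); p,d=imaging.camera(n); m=imaging.camera_model(n)
    K=np.array([[m['fx'],0,m['cx']],[0,m['fy'],m['cy']],[0,0,1]])
    if 'rvec' in m:
        T=np.eye(4);T[:3,:3]=cv2.Rodrigues(np.array(m['rvec'],float))[0];T[:3,3]=np.ravel(m['tvec']);W=np.linalg.inv(T)
    else:
        T=np.eye(4);T[:3,:3]=cv2.Rodrigues(np.array(s['eef_rot'],float))[0];T[:3,3]=s['position'];W=T@np.array(m['tool_from_camera'])
    return p,d,K,W
def pts(d,K,W):
    v,u=np.indices(d.shape);c=np.stack([(u-K[0,2])/K[0,0]*d,(v-K[1,2])/K[1,1]*d,d],-1)
    return c@W[:3,:3].T+W[:3,3]
def ray(u,v,z,K,W):
    r=W[:3,:3]@np.array([(u-K[0,2])/K[0,0],(v-K[1,2])/K[1,1],1]);o=W[:3,3]
    return o+r*(z-o[2])/r[2]
def save(n,p): cv2.imwrite('pics/'+n,p[...,::-1])
E
python3 - <<'E'
from h import *
print(robot.tip_extent, read_state())
a=[]
for n in('top','scene'):
    p,d,K,W=cam(n); save(n+'0.png',p); np.savez(n+'0.npz',p=p,d=d,K=K,W=W)
    print(n,K[0,0],W[:3,3].round(3))
E
```

```text
0.022 {'clock': 0.0, 'joints': array([ 1.10150108e+00,  5.28449448e-01,  1.43387530e+00,  6.22682212e-05,
        1.18139733e+00, -1.78467717e-01]), 'qvel': array([ 0.00076146, -0.00049394,  0.00092976, -0.00127636, -0.00068026,
       -0.00043146]), 'effort': array([ 7.66469766e-04, -4.42358816e+01, -1.78026563e+01, -1.56487649e-04,
        8.10240948e-03, -1.23237271e-06]), 'position': array([0.17885351, 0.59818307, 0.25235242]), 'eef_rot': array([-0.45515305, -3.1077049 ,  0.00314147]), 'wrist_force': array([ 0.32848744, -0.74913764,  0.2901356 ]), 'wrist_torque': array([-0.00489254,  0.03925294,  0.00606623]), 'grip_force': 0.0, 'gripper_width': 1.0031794174675686}
top 498.64874886063234 [ 0.412 -0.024  1.389]
scene 382.37944733038137 [0.814 0.258 0.802]
```

View pics/top0.png

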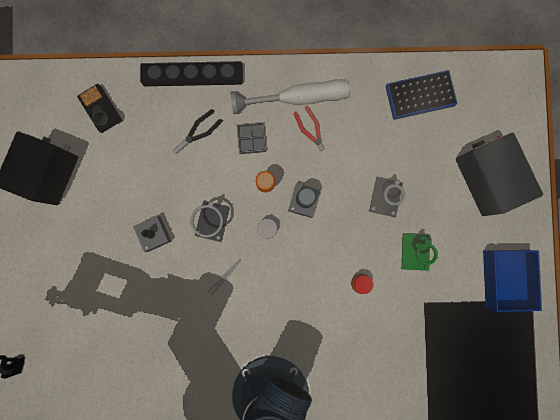

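View pics/scene0.png

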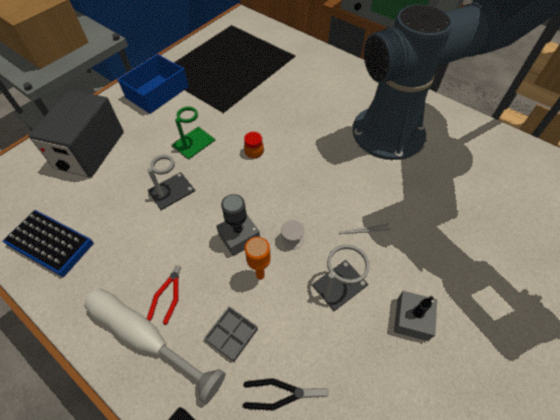

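The top view shows these candidates:
- **Torch:** dark, fat head in a cradle at (307,197). The others are the orange look-alike (265,181), the driver (150,232), and the white (267,228) and red (362,284) cylinders.
- **Rings:** small steel (394,195), wide steel (208,219), green (424,249).

I choose the dark torch and the small steel ring. Next I measure both in the two views.

Run:
```python
from h import *
def circ(P):
    A=np.c_[2*P[:,:2],np.ones(len(P))];s=np.linalg.lstsq(A,(P[:,:2]**2).sum(1),rcond=None)[0]
    return s[:2].round(4),np.sqrt(s[2]+s[:2]@s[:2]).round(4)
C={}
for n in('top','scene'):
    f=np.load(n+'0.npz');X=pts(f['d'],f['K'],f['W']);X[f['d']==0]=9;C[n]=(f,X)
f,X=C['top']
for nm,(u,v),w in(('torch',(307,197),.05),('ring',(394,195),.06),('wide',(208,219),.08),('orange',(265,181),.05),('green',(424,249),.06),('driver',(150,232),.05)):
    g=ray(u,v,.12,f['K'],f['W'])
    for n in C:
        Y=C[n][1].reshape(-1,3);Q=Y[(np.hypot(*(Y[:,:2]-g[:2]).T)<w)&(Y[:,2]>.06)&(Y[:,2]<.3)]
        if len(Q)<5: print(nm,n,'few');continue
        zt=np.percentile(Q[:,2],95);T=Q[abs(Q[:,2]-zt)<.004];h=cv2.convexHull(T[:,:2].astype(np.float32))[:,0]
        c,r=cv2.minEnclosingCircle(T[:,:2].astype(np.float32))
        print(nm,n,len(T),'ztop',zt.round(4),'encl',np.round(c,4),round(r,4),'lsq',*circ(T),'med',np.median(T,0).round(4))
# crop of choice
p=C['top'][0]['p'];q=C['scene'][0]['p']
a=cv2.resize(p[150:270,250:450],(800,480),interpolation=cv2.INTER_CUBIC)
save('crop.png',a)
```

```text
torch top 157 ztop 0.152 encl [ 0.5287 -0.1061] 0.0243 lsq [ 0.5288 -0.1062] 0.0159 med [ 0.5263 -0.1052  0.1496]
torch scene 339 ztop 0.15 encl [ 0.5289 -0.1025] 0.0248 lsq [ 0.5293 -0.1021] 0.0168 med [ 0.53   -0.1014  0.1485]
ring top 98 ztop 0.1146 encl [ 0.5369 -0.337 ] 0.0329 lsq [ 0.5341 -0.3353] 0.0252 med [ 0.537  -0.3375  0.1124]
ring scene 183 ztop 0.1119 encl [ 0.5381 -0.3319] 0.0326 lsq [ 0.5351 -0.3316] 0.0249 med [ 0.5384 -0.3333  0.1103]
wide top 128 ztop 0.1135 encl [0.4785 0.1483] 0.0448 lsq [0.4751 0.1497] 0.0385 med [0.4775 0.1432 0.1113]
wide scene 410 ztop 0.1119 encl [0.4788 0.1529] 0.0464 lsq [0.4757 0.1531] 0.0387 med [0.479  0.1534 0.1102]
orange top 123 ztop 0.1446 encl [ 0.5719 -0.0034] 0.0236 lsq [ 0.5717 -0.0026] 0.0155 med [ 0.5714 -0.0029  0.1422]
orange scene 408 ztop 0.1422 encl [0.5721 0.0006] 0.0246 lsq [0.5728 0.001 ] 0.0168 med [0.573  0.0014 0.1407]
green top 107 ztop 0.1141 encl [ 0.383  -0.4143] 0.0322 lsq [ 0.38  -0.413] 0.0249 med [ 0.3797 -0.4117  0.1117]
green scene 153 ztop 0.1113 encl [ 0.3832 -0.4105] 0.0323 lsq [ 0.3806 -0.4099] 0.025 med [ 0.383  -0.4098  0.1097]
driver top 6 ztop 0.1253 encl [0.4469 0.3099] 0.004 lsq [0.4465 0.3099] 0.0031 med [0.4457 0.3108 0.1242]
driver scene 18 ztop 0.1258 encl [0.4461 0.3135] 0.0042 lsq [0.4467 0.3135] 0.003 med [0.4466 0.3137 0.126 ]
```

View pics/crop.png

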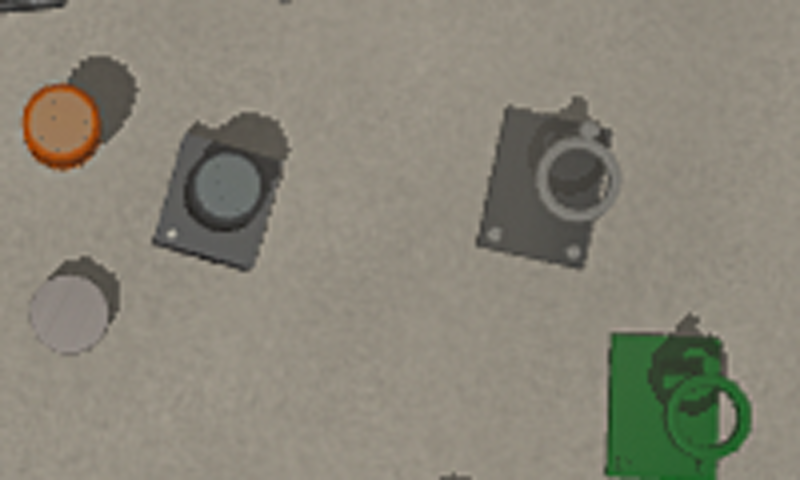

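The crop confirms it: the dark torch stands in its cradle at about top pixel (306,196), the small steel ring is at (395,195), and orange and green are separate. Heights of 0.149 and 0.111 fit the text. Moving over the torch.

send_rows --commands '[[[-0.671, -0.715, 0], 0], [[-0.671, -0.715, 0], 0], [[-0.671, -0.715, 0], 0], [[-0.671, -0.715, 0], 0], [[-0.671, -0.715, 0], 0], [[-0.671, -0.715, 0], 0], [[-0.671, -0.715, 0], 0], [[-0.671, -0.715, 0], 0]]' --claw 1

```text
clock: 0.9
position: [0.3547, 0.2456, 0.2532]
eef_rot: [-0.456, -3.108, 0.001]
wrist_force: [1.1, 0.1, 0.7]
gripper_width: 0.997
grip_force: 0.0
```

send_rows --commands '[[[-0.671, -0.715, 0], 0], [[-0.671, -0.715, 0], 0], [[-0.671, -0.715, 0], 0], [[-0.671, -0.715, 0], 0], [[-0.671, -0.715, 0], 0], [[-0.671, -0.715, 0], 0], [[-0.671, -0.715, 0], 0], [[-0.671, -0.715, 0], 0]]'

```text
clock: 1.7
position: [0.5302, -0.1058, 0.2531]
eef_rot: [0.457, 3.108, -0.0]
wrist_force: [0.2, 0.6, -0.1]
gripper_width: 1.0
grip_force: 0.0
```

Run:
```python
from h import *
s=read_state();print(s['clock'],s['position'],s['eef_rot'],s['joints'].round(2))
p,d,K,W=cam('wrist');save('w1.png',p);np.savez('w1.npz',p=p,d=d,K=K,W=W)
print(W.round(3),read_state()['position'])
X=pts(d,K,W);Y=X[d>0];Q=Y[(np.hypot(*(Y[:,:2]-[.529,-.104]).T)<.05)&(Y[:,2]>.13)&(Y[:,2]<.17)]
print(len(Q),np.percentile(Q[:,2],[5,50,95]),cv2.minEnclosingCircle(Q[:,:2].astype(np.float32)))
```

```text
1.7 [ 0.53018802 -0.10581287  0.2530543 ] [ 4.57372226e-01  3.10796772e+00 -1.77642654e-04] [-0.4   0.41  1.65 -0.    1.08 -1.68]
[[ 0.288  0.917  0.277  0.459]
 [ 0.958 -0.276 -0.083 -0.085]
 [-0.     0.289 -0.957  0.373]
 [ 0.     0.     0.     1.   ]] [ 0.53449474 -0.11202914  0.25345035]
3288 [0.14304462 0.14754859 0.14873979] ((0.5275189280509949, -0.10354810208082199), 0.02524673566222191)
```

View pics/w1.png

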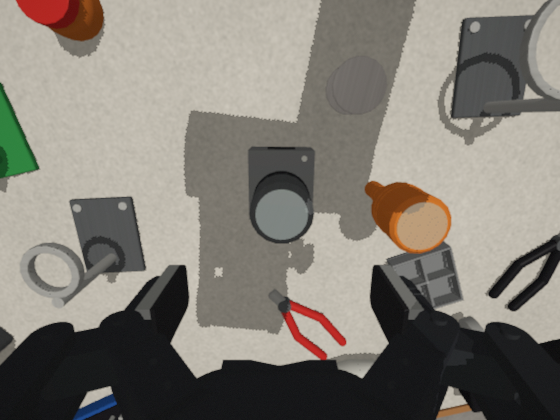

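The view shows the torch head at (282,212) between the jaws. Orange (420,225) is clear of the right finger, and the small ring is at (52,270). The arm was still settling, so I'll wait and measure again.

send_rows --commands '[[[0, 0, 0], 0], [[0, 0, 0], 0], [[0, 0, 0], 0], [[0, 0, 0], 0]]'

```text
clock: 2.15
position: [0.5287, -0.1016, 0.2533]
eef_rot: [-0.452, -3.108, -0.001]
wrist_force: [0.8, -0.5, 0.1]
gripper_width: 0.998
grip_force: 0.0
```

```bash
cat > m.py <<'E'
from h import *
s=read_state();print(s['clock'],s['position'].round(4),s['eef_rot'].round(3))
p,d,K,W=cam('wrist')
R=cv2.Rodrigues(s['eef_rot'])[0]
X=pts(d,K,W);Y=X[d>0]
for g,a,b in(([.529,-.104],.146,.16),([.534,-.334],.105,.12)):
    Q=Y[(np.hypot(*(Y[:,:2]-g).T)<.05)&(Y[:,2]>a)&(Y[:,2]<b)]
    if len(Q)<9: continue
    c,r=cv2.minEnclosingCircle(Q[:,:2].astype(np.float32));A=np.c_[2*Q[:,:2],np.ones(len(Q))]
    l=np.linalg.lstsq(A,(Q[:,:2]**2).sum(1),rcond=None)[0][:2]
    print(len(Q),np.percentile(Q[:,2],[5,50,95]).round(4),np.round(c,4),round(r,4),'lsq',l.round(4),'tool',(R.T@(np.r_[c,.1]-s['position'])).round(4))
E
python3 m.py; python3 -c "
from h import *
print(read_state()['position'])"
```

```text
2.15 [ 0.5287 -0.1016  0.2533] [-4.520e-01 -3.108e+00 -1.000e-03]
2699 [0.1464 0.1477 0.1488] [ 0.5273 -0.1036] 0.0243 lsq [ 0.5272 -0.1034] tool [ 0.0006 -0.0023  0.1533]
1608 [0.1058 0.109  0.1103] [ 0.536  -0.3328] 0.033 lsq [ 0.5327 -0.3313] tool [-0.0731 -0.2195  0.1532]
[ 0.52890953 -0.10178859  0.25343019]
```

send_rows --commands '[[[0.001, -0.006, 0.1], 0], [[0.001, -0.006, 0.2], 0], [[0.001, -0.006, 0.28], 0], [[0.001, -0.006, 0.316], 0], [[0.001, -0.006, 0.316], 0], [[0.001, -0.006, 0.316], 0], [[0.001, -0.006, 0.316], 0]]'

```text
clock: 2.9
position: [0.5292, -0.1054, 0.1282]
eef_rot: [0.454, 3.106, -0.001]
wrist_force: [0.2, -0.4, -0.6]
gripper_width: 0.999
grip_force: 0.0
```

send_rows --commands '[[[0, 0, 0], 0], [[0, 0, 0], 0], [[0, 0, 0], 0], [[0, 0, 0], 0], [[0, 0, 0], 0], [[0, 0, 0], 0], [[0, 0, 0], 0], [[0, 0, 0], 0]]' --claw 0

```text
clock: 3.7
position: [0.529, -0.1053, 0.128]
eef_rot: [0.456, 3.107, 0.0]
wrist_force: [-0.0, 1.5, 5.4]
gripper_width: 0.57
grip_force: 61.2
```

The grip is good (opening about 49 mm, 61 N). Lifting straight up.

send_rows --commands '[[[0, 0, -0.03], 0], [[0, 0, -0.08], 0], [[0, 0, -0.16], 0], [[0, 0, -0.25], 0], [[0, 0, -0.33], 0], [[0, 0, -0.36], 0], [[0, 0, -0.36], 0], [[0, 0, -0.36], 0]]'

```text
clock: 4.5
position: [0.5274, -0.105, 0.2698]
eef_rot: [-0.455, -3.106, -0.001]
wrist_force: [-0.6, -0.7, -1.9]
gripper_width: 0.567
grip_force: 62.3
```

Run:
```python
from h import *
s=read_state();print(s['position'],s['wrist_force'],s['wrist_torque'],s['grip_force'])
R=cv2.Rodrigues(s['eef_rot'])[0]
p,d,K,W=cam('scene')
X=pts(d,K,W)
c=s['position']
m=(np.hypot(X[...,0]-c[0],X[...,1]-c[1])<.04)&(X[...,2]>.09)&(X[...,2]<.21)&(d>0)
Q=X[m]
for z in np.arange(.12,.23,.01):
    q=Q[abs(Q[:,2]-z)<.005]
    if len(q)>3: print(z.round(3),len(q),q.mean(0).round(4),np.ptp(q@R[:,:2],0).round(3),q[:,2].min().round(4))
u=cv2.boundingRect(m.astype(np.uint8));print(u)
x,y=u[0]+u[2]//2,u[1]+u[3]//2
y0,x0=max(0,y-80),max(0,x-100)
save('s2.png',cv2.resize(p[y0:y0+150,x0:x0+200],(800,600)))
dl=np.array([0.5329,-0.3317])  # ring centre lsq from wrist
print('tool shift to ring from TCP',R.T@(np.r_[dl,0]-np.r_[c[:2],0])/.4)
```

```text
[ 0.52736226 -0.10499857  0.26980457] [-0.59543941 -0.65772159 -1.91697997] [ 0.02887729 -0.01339194 -0.00692041] 62.341498110909015
0.15 5 [ 0.5343 -0.1015  0.154 ] [0.007 0.013] 0.1531
0.16 29 [ 0.5304 -0.0966  0.1601] [0.019 0.013] 0.1552
0.17 27 [ 0.5322 -0.0974  0.17  ] [0.015 0.013] 0.1656
0.18 30 [ 0.5309 -0.0971  0.18  ] [0.019 0.01 ] 0.1757
0.19 33 [ 0.5317 -0.0974  0.1906] [0.019 0.012] 0.1852
0.2 32 [ 0.5305 -0.0969  0.2008] [0.019 0.013] 0.1951
0.21 14 [ 0.5329 -0.0981  0.2078] [0.015 0.012] 0.2054
(225, 185, 13, 20)
tool shift to ring from TCP [-1.75791237e-01 -5.38979084e-01 -5.09533515e-04]
```

View pics/s2.png

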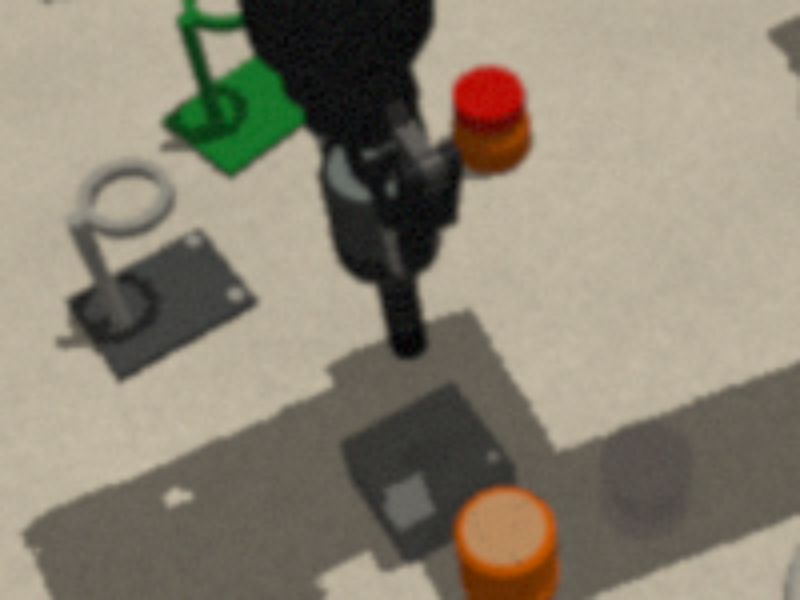

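The torch is held upright with its tail (crop 405,350) at about 0.153, the cradle is empty, and the ring is at crop (125,195). Moving by the torch-to-ring offset, which agrees across the three cameras at about (0.004, -0.228).

send_rows --commands '[[[-0.025, -0.08, 0], 0], [[-0.06, -0.19, 0], 0], [[-0.097, -0.305, 0], 0], [[-0.135, -0.42, 0], 0], [[-0.16, -0.505, 0], 0], [[-0.173, -0.543, 0], 0], [[-0.173, -0.543, 0], 0], [[-0.173, -0.543, 0], 0]]'

```text
clock: 5.35
position: [0.5317, -0.3315, 0.2693]
eef_rot: [-0.455, -3.105, -0.005]
wrist_force: [-0.2, 0.1, -1.5]
gripper_width: 0.57
grip_force: 62.6
```

send_rows --commands '[[[0, 0, 0], 0], [[0, 0, 0], 0], [[0, 0, 0], 0]]'

```text
clock: 5.65
position: [0.5326, -0.3318, 0.2712]
eef_rot: [-0.452, -3.109, -0.0]
wrist_force: [0.5, -1.2, -1.5]
gripper_width: 0.572
grip_force: 62.6
```

Run:
```python
from h import *
s=read_state();c=s['position'];print(s['clock'],c,s['eef_rot'],s['gripper_width'])
R=cv2.Rodrigues(s['eef_rot'])[0]
im=[]
for n in('scene','top'):
    p,d,K,W=cam(n);X=pts(d,K,W)
    def st(a,b,r=.05):
        m=(np.hypot(X[...,0]-.532,X[...,1]+.332)<r)&(X[...,2]>a)&(X[...,2]<b)&(d>0);return X[m]
    q=st(.155,.2);print(n,'handle',len(q),q.mean(0) if len(q) else '', q[:,2].min() if len(q) else '')
    q=st(.104,.117)
    if len(q)>20: print('ring',len(q),cv2.minEnclosingCircle(q[:,:2].astype(np.float32)))
    print('cam',W[:3,3])
    if n=='scene':
        m=(np.hypot(X[...,0]-.532,X[...,1]+.332)<.05)&(X[...,2]>.09)&(X[...,2]<.2)&(d>0)
        x,y,w,h=cv2.boundingRect(m.astype(np.uint8));y0=max(0,y-40);x0=max(0,x-60);print(x0,y0)
        save('s3.png',cv2.resize(p[y0:y0+120,x0:x0+160],(800,600)))
```

```text
5.65 [ 0.53260073 -0.33182872  0.2711698 ] [-4.52419150e-01 -3.10880486e+00 -2.40996764e-04] 0.5722720031836287
scene handle 138 [ 0.53559556 -0.3230862   0.17842248] 0.15634258488563402
ring 237 ((0.5378411412239075, -0.3327654302120209), 0.03256463259458542)
cam [0.81407205 0.25763801 0.80248243]
87 96
top handle 0  
ring 54 ((0.5382213592529297, -0.3219146728515625), 0.021005161106586456)
cam [ 0.41194032 -0.02417314  1.38880952]
```

View pics/s3.png

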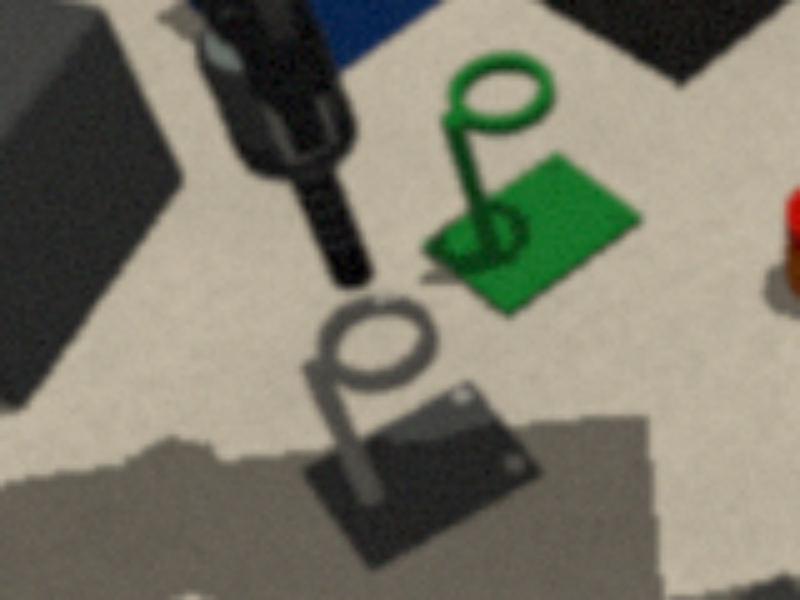

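The tail is at crop (352,275), above the steel ring's hole at (378,342). The handle axis is at about (0.532, -0.330) and the ring at (0.533, -0.331) in the same camera. Lowering.

send_rows --commands '[[[0, 0, 0.03], 0], [[0, 0, 0.07], 0], [[0, 0, 0.11], 0], [[0, 0, 0.15], 0], [[0, 0, 0.15], 0]]'

```text
clock: 6.25
position: [0.5307, -0.3318, 0.2077]
eef_rot: [-0.454, -3.103, -0.006]
wrist_force: [-0.5, 0.9, -1.4]
gripper_width: 0.571
grip_force: 62.5
```

send_rows --commands '[[[0, 0, 0.03], 0], [[0, 0, 0.07], 0], [[0, 0, 0.11], 0], [[0, 0, 0.14], 0], [[0, 0, 0.156], 0], [[0, 0, 0.156], 0], [[0, 0, 0.156], 0], [[0, 0, 0.156], 0]]'

```text
clock: 7.05
position: [0.5329, -0.3337, 0.1494]
eef_rot: [0.455, 3.107, -0.002]
wrist_force: [1.8, -0.4, -0.7]
gripper_width: 0.574
grip_force: 62.5
```

Run:
```python
from h import *
s=read_state();c=s['position'];print(s['clock'],c,s['wrist_force'],s['gripper_width'])
p,d,K,W=cam('scene');X=pts(d,K,W)
save('s4.png',cv2.resize(p[96:216,87:247],(800,600)))
```

```text
7.05 [ 0.53289365 -0.33370186  0.14938461] [ 1.7662888  -0.44323504 -0.69504596] 0.5736229277111989
```

View pics/s4.png

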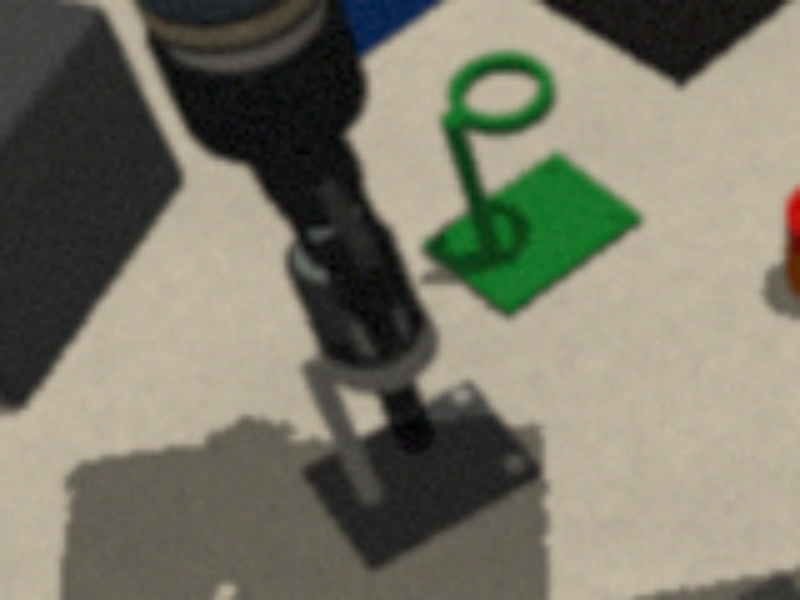

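The handle is through the steel ring (tail at crop 408,440) and the head is a few mm above its top face. Closing the gap, then releasing and backing up.

send_rows --commands '[[[0, 0, 0.007], 0], [[0, 0, 0.008], 0], [[0, 0, 0.008], 0], [[0, 0, 0.008], 0]]'

```text
clock: 7.5
position: [0.5324, -0.3332, 0.1454]
eef_rot: [0.455, 3.108, -0.0]
wrist_force: [-0.0, 0.2, -1.8]
gripper_width: 0.571
grip_force: 62.7
```

send_rows --commands '[[[0, 0, 0], 0], [[0, 0, 0], 0], [[0, 0, 0], 0], [[0, 0, 0], 0], [[0, 0, 0], 0], [[0, 0, 0], 0], [[0, 0, 0], 0], [[0, 0, 0], 0]]' --claw 0.9

```text
clock: 8.3
position: [0.5324, -0.3332, 0.1453]
eef_rot: [-0.455, -3.108, 0.0]
wrist_force: [0.4, 0.5, 0.1]
gripper_width: 0.899
grip_force: 0.0
```

send_rows --commands '[[[0, 0, -0.05], 0], [[0, 0, -0.11], 0], [[0, 0, -0.2], 0], [[0, 0, -0.3], 0], [[0, 0, -0.38], 0], [[0, 0, -0.4], 0], [[0, 0, -0.4], 0], [[0, 0, -0.4], 0]]'

```text
clock: 9.1
position: [0.5316, -0.3326, 0.3037]
eef_rot: [-0.455, -3.106, -0.003]
wrist_force: [-0.8, 0.5, -0.0]
gripper_width: 0.899
grip_force: 0.0
```

Run:
```python
from h import *
s=read_state();c=s['position'];print(s['clock'],c,s['wrist_force'],s['gripper_width'])
p,d,K,W=cam('wrist');X=pts(d,K,W);Y=X[d>0]
Q=Y[(np.hypot(*(Y[:,:2]-[.532,-.332]).T)<.05)&(Y[:,2]>.155)&(Y[:,2]<.19)]
print(len(Q),np.percentile(Q[:,2],[2,50,98]),cv2.minEnclosingCircle(Q[:,:2].astype(np.float32)))
p,d,K,W=cam('scene')
save('s5.png',cv2.resize(p[66:216,87:287],(800,600)))
p=cam('scene')[0]
```

```text
9.1 [ 0.53158713 -0.33259824  0.30371495] [-0.81283625  0.50224826 -0.03556948] 0.899400707749581
2470 [0.16008897 0.16457729 0.1660358 ] ((0.5311778783798218, -0.3327777087688446), 0.02542678825557232)
```

View pics/s5.png

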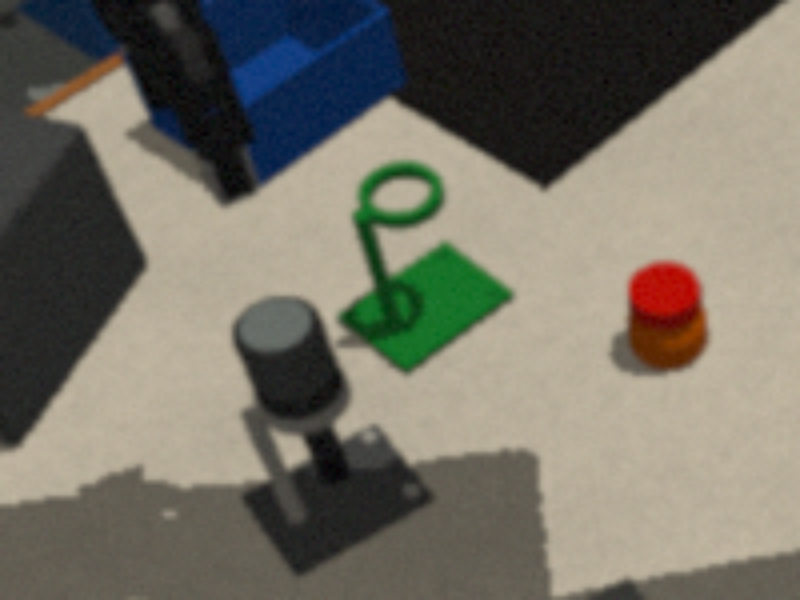

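The torch hangs upright in the small steel ring, lens up at crop (278,325). Its top is at 0.165 (110 + 55 mm), its centre is on the ring, and the gripper is well clear.

```bash
python3 -c "
from rig import job
print(job.sign_off())"
```

```text
the job is handed in; nothing more can be done
None
```

The torch hangs upright, lens up, in the smaller steel ring; the screwdriver was not touched, and the job was handed in at about 9 s on the robot's clock.

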